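# Weigh the jar on the hand scale

### The job

Weigh the lidded glass jar: take the spring hand scale off the two prongs on the side of the dish rack, catch its hook under the jar's wire handle, lift gently straight up until the jar hangs just clear of the counter, by about one centimetre and no more, and hold it there still for two to three seconds so that the weight can be read. Then set the jar softly back down on its place, unhook the scale and hang it on the rack's prongs again. Do not press on the jar, touch it with the hand or tip it over, do not jerk the pointer past the last mark, and leave everything else alone.

Things in the scene. Friction and masses are not known exactly. Their poses are not given: they have to be found in the camera images.
- scale_handle (a point): centre of the hand scale's cross handle, the place to grasp: black bar 104 mm long (y axis), 20 mm thick (x axis), 22 mm high, z up. A 10 mm neck under it carries the flat case. The scale weighs about 0.2 kg. At the start it hangs by the two ends of this handle across the rack's prongs.
- case_bottom (a point): centre of the underside of the scale's flat aluminium case, 97 mm below scale_handle, same axes. The case is 46 mm (y) by 20 mm (x) by 78 mm high; the hook's rod slides out of it here.
- hook_seat (a point): lowest point of the inside of the scale's hook, where a load comes to hang: 145.5 mm below scale_handle unloaded, lower by the spring's stretch; same axes. Hook of 5 mm round bar bent in the x-z plane, open towards +x; its underside is 5 mm below here, it bulges 18.5 mm towards -x, and the straight rod, on the line of this point, begins 32 mm above it.
- hook_tip (a point): top of the hook's free tip, 19 mm in +x of the rod's line and 22 mm above hook_seat; the gap between tip and rod is about 14 mm wide. Opposite it, from 22 to 32 mm above hook_seat, the bar slopes from the bulge back to the rod's line: a shoulder over the -x half of the hook, so a wire lying there comes free only after it is moved under the gap, some 9 mm in +x.
- hook_slide (a joint): stretch of the scale's spring (m), read by its pointer: 0 unloaded, grows as the hook is pulled down, 1 mm per 0.125 N (125 N/m), a little damped. The last mark is at 0.065 and the stop at 0.070.
- jar: amber glass jar with a steel lid, 80 mm across, 70 mm high with lid; origin at the centre of its underside, z up. How full it is cannot be seen or told beforehand; with its handle it weighs at most 0.77 kg. Its wire handle hinges at two ears on the neck, 51 mm up, at either end of the jar's y axis.
- bail_top (a point): middle of the top of the jar's wire handle (centre of the 4.5 mm wire; y axis along it). The handle is a flat arch 92 mm wide, its top 78 mm from the hinge line and highest in the middle. It starts leaning up to 0.5 rad to either side (jar's +x or -x), stays where left by slight friction and swings easily when pushed.
- rack: chrome dish rack with two white plates and a black bento lid, fixed; 320 mm (x) by 210 mm (y), 165 mm high, plates to 200 mm; origin under its centre. Two level 6 mm wire prongs, 76 mm apart, top at 168 mm, stick out 107 mm from the middle of its -y side, ends turned up 9 mm. The scale's handle lies across them 72 mm out; nothing else is between them.
- table: the counter top, its surface at height 0
- cup: green silicone cup, 72 mm across, 70 mm high, bystander; origin under its centre
- egg_ring: aluminium egg ring, 92 mm across, 18 mm high, bystander; origin under its centre
- chopstick_a: wooden chopstick, 230 mm long (x), 8 mm thick, lying, bystander; origin under its middle
- chopstick_b: the other chopstick, lying beside it, bystander
Mind the look-alikes: they are no part of the job. Of the things like the part that bears scale_handle, leave any that is pink or turquoise; of the rest the larger one is meant.

How it is judged:
By the outcome, as a careful person would: the job done as asked, in the order asked, and still so for the second after the job is handed in, with the robot touching nothing.
It also fails if it takes over 72 s, if anything falls off the work surface, if the arm or the gripper's body presses on something with over 40 N, if the wrist force passes 120 N, or if a joint passes its speed limit or range.

### The arm

A 7-joint arm with a two-finger parallel gripper is mounted at the origin on the work surface. World frame = base frame: x ahead of the robot, y to its left, z up, the work surface at z = 0. Lengths are in m, angles in rad, forces in N, time in s.
With the tool pointing down it reaches from about 0.4 to 0.85 m from the base axis. Payload 4.5 kg.
Tool frame: the origin (TCP) lies between the finger pads; the fingertips stand 8 mm ahead of it and the grasp point (between the pads) lies 11 mm behind it; z points along the fingers, y is the direction in which the jaws open and shut (so a half turn about z gives the same grasp; the last joint's range is limited). The gripper opens to 88 mm and grips with 3 to 60 N. Pads are 18 mm wide; open, the fingers measure 123 mm over their backs; the gripper's body (75 mm by 187 mm) begins 45 mm behind the grasp point.
Start: joints at [-1.088, 0.689, -0.195, 1.565, 0.157, 0.902, -0.215], TCP at [0.271, 0.563, 0.223] pointing down, gripper open.
Joint ranges: [-3.01, 3.01], [-0.46, 2.08], [-1.47, 1.51], [0.13, 2.56], [-1, 4.14], [0.04, 2.09], [-2.66, 2.66]. Speed limits (rad/s): [2.57, 2.57, 3.14, 3.14, 3.14, 3.14, 3.14].

### API

Orientations are given as a 3x3 rotation matrix whose columns are the frame's x, y, z axes.
In Python, from station import * gives the robot as it stands.
- The arm moves only by the shell command python3 -m handwheel 'ROWS' [FORCE]. ROWS is JSON, a list of rows, each a list of 5 numbers: the shift along the tool's x, y, z in m, then the turn about the tool's z in degrees, then the finger opening in m, from 0 to 0.0881. A call has 1 to 20 rows; each row shifts and turns the commanded pose from where the row before left it, along the tool's axes as they then stand; what a row does not reach is not made up. A row lasts 1/8 s, in which the tool goes at most 62.5 mm and 10.7 degrees, less where a joint would pass 70% of its speed; a pose out of reach is approached as far as the arm can. A call with a gripper value outside its range is refused whole. The fingers move at their own pace and stop on an object; FORCE is the grip in N (left out, the last holds). Time passes only in rows, so rows that do not move let the fingers close. It gives the time, the measured TCP pose, the force and the opening at its end, in the units of the state.
- get_state(): the state, without advancing time (a new reading comes with each control period).
- snapshot(name): name is "scene" or "top" or "wrist"; returns a dict with "color" (384x512x3 uint8, blue, green, red), "fx", "fy", "cx", "cy" (pixels), "rvec" (rotation vector, rad) and "tvec" (3), from world to camera coordinates, as OpenCV has them; the wrist camera has in their place "hand_eye" (4x4, takes a point from camera to tool coordinates, whose origin is the TCP and whose axes are the flange's). Camera axes: x right, y down, z forward; pixel columns grow to the right and rows downward; lengths in m; the calibration is good to about 2 mm. A picture is of the moment at which its call begins: read the wrist's pose just before it. There is no depth.
- finish_job(): hands the job in, once; it reports no verdict.
The state is a dict: "time": time; "joint_positions": joint angles; "joint_velocities": joint speeds; "joint_efforts": joint torques, N m; "tool_pos": TCP position; "tool_rot": TCP orientation; "ft_force": force on the tool from outside, world axes, zero at the start; "ft_torque": the same for the moment, N m; "gripper_width": finger opening in m.
Only numpy, scipy, OpenCV 4.12 (cv2) and the standard library are available. Lean on these libraries where they do the work, as an engineer would, in place of code of your own. Each camera call takes 0.05 s, during which the arm holds its last target.

## Working session

There is one attempt and no reset: what is moved stays moved. The work goes in short steps, Python scripts to look and compute and a shell command to move; the robot and the scene stay as the last step left them, time stands still between calls to the robot, and variables do not carry over. Pictures are saved under pics/ and viewed, and the job is handed in when it is done.

```bash
ls; mkdir -p pics; cat > h.py <<'E'
from station import *
import numpy as np, cv2
def cam(s):
    K=np.array([[s['fx'],0,s['cx']],[0,s['fy'],s['cy']],[0,0,1]]);return K
def ext(s,st=None):
    if 'rvec' in s and s.get('rvec') is not None:
        R=cv2.Rodrigues(np.array(s['rvec'],float))[0];t=np.array(s['tvec'],float).ravel();return R,t
    T=np.eye(4);T[:3,:3]=np.array(st['tool_rot']);T[:3,3]=st['tool_pos']
    M=np.linalg.inv(T@np.array(s['hand_eye']));return M[:3,:3],M[:3,3]
def ray(K,R,t,u,v):
    d=R.T@np.linalg.inv(K)@np.array([u,v,1.]);return -R.T@t,d/np.linalg.norm(d)
def onz(K,R,t,u,v,z):
    o,d=ray(K,R,t,u,v);return o+d*(z-o[2])/d[2]
def proj(K,R,t,p):
    q=K@(R@np.array(p)+t);return q[:2]/q[2]
def tri(rs):
    A=np.zeros((3,3));b=np.zeros(3)
    for o,d in rs:
        P=np.eye(3)-np.outer(d,d);A+=P;b+=P@o
    p=np.linalg.solve(A,b)
    return p,[np.linalg.norm((np.eye(3)-np.outer(d,d))@(p-o)) for o,d in rs]
def shot(name,fn,crop=None,sc=None):
    st=get_state();s=snapshot(name);im=s['color']
    import pickle;pickle.dump((s,st),open('pics/'+fn+'.pkl','wb'))
    cv2.imwrite('pics/'+fn+'.png',im);return s,st
def load(fn):
    import pickle;s,st=pickle.load(open('pics/'+fn+'.pkl','rb'));return s,cam(s),*ext(s,st)
def zoom(fn,x0,y0,x1,y1,out):
    im=cv2.imread('pics/'+fn+'.png')[y0:y1,x0:x1];k=min(800/(x1-x0),600/(y1-y0));k=int(k)
    cv2.imwrite('pics/'+out+'.png',cv2.resize(im,None,fx=k,fy=k,interpolation=cv2.INTER_CUBIC));print('zoom',k)
E
python3 - <<'E'
from h import *
st=get_state();print(st)
for n in ['scene','top','wrist']:
    s,_=shot(n,n+'0');R,t=ext(s,st);print(n,s['fx'],s['cx'],s['cy'],(-R.T@t).round(3),R[2].round(3))
E
```

```text
pics
{'time': 0.0, 'joint_positions': array([-1.08819217,  0.68996605, -0.19446097,  1.56630591,  0.15726169,
        0.90249794, -0.21511386]), 'joint_velocities': array([ 0.00133704,  0.00097124,  0.00011378, -0.00035759,  0.00179538,
        0.00158506, -0.00026275]), 'joint_efforts': array([ 2.77727295e-04, -5.27557433e+01, -1.26653686e+00, -1.53432798e+01,
       -5.25751279e-02,  6.57749290e-03,  1.72656482e-04]), 'tool_pos': array([0.27096586, 0.56249623, 0.22263005]), 'tool_rot': array([[-9.00967159e-01,  4.33886792e-01, -6.55098419e-04],
       [ 4.33887266e-01,  9.00965622e-01, -1.66988047e-03],
       [-1.34317925e-04, -1.78874632e-03, -9.99998391e-01]]), 'ft_force': array([-0.20154931, -0.21003877, -0.4575517 ]), 'ft_torque': array([-0.03578313,  0.04153319, -0.01937252]), 'gripper_width': 0.08809739133071524}
scene 441.8704549443987 257.43522800127715 187.1347085493455 [ 1.441 -0.099  0.897] [-0.744  0.079 -0.663]
top 439.4578202184106 255.72582392329778 194.53611422749626 [0.448 0.008 1.259] [ 0.108  0.011 -0.994]
wrist 277.3855582692581 256.76270068602435 187.9986980519092 [0.197 0.6   0.384] [ 0.288 -0.14  -0.947]
```

```bash
python3 -m handwheel --help | head -20
```

```text
invalid input: not JSON, or not a number
```

View pics/scene0.png

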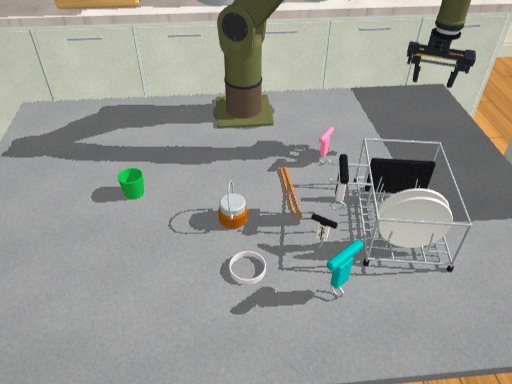

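View pics/top0.png

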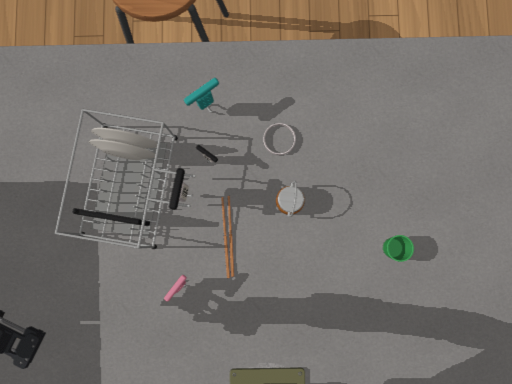

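View pics/wrist0.png

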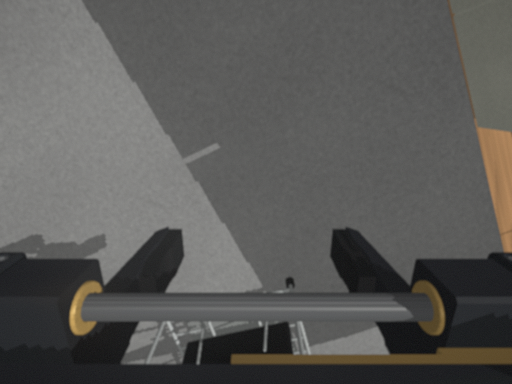

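```bash
python3 - <<'E'
from h import *
zoom('top0',130,130,330,280,'ztop');zoom('scene0',190,120,390,270,'zscene')
E
```

```text
zoom 4
zoom 4
```

View pics/ztop.png

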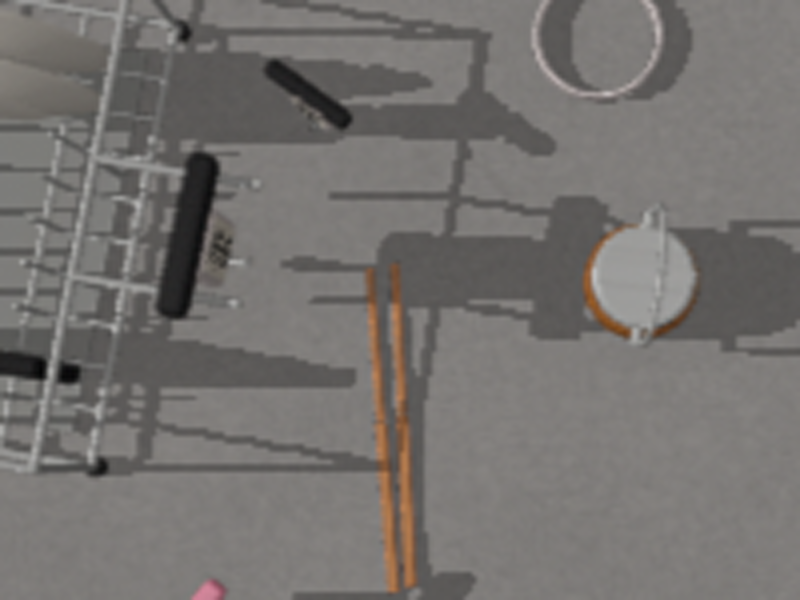

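View pics/zscene.png

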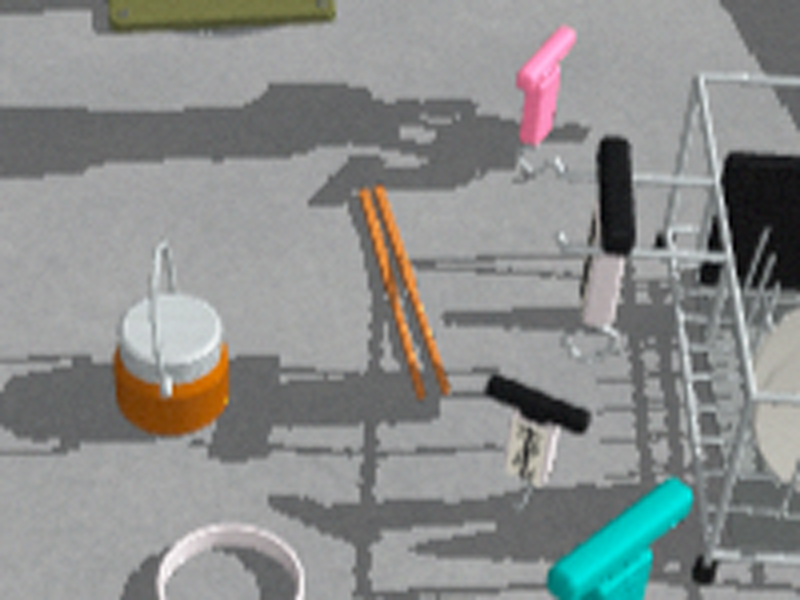

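```bash
python3 - <<'E'
from h import *
s,K,R,t=load('top0');im=s['color'].astype(int)
print(get_state()['tool_rot'].round(2)[:2].tolist(), np.array(s.get('hand_eye',0)))
w=load('wrist0')[0]['hand_eye'];print(np.array(w).round(3))
blk=(im.max(2)<45).astype(np.uint8)
n,l,a,c=cv2.connectedComponentsWithStats(blk)
for i in range(1,n):
    if a[i,4]>30: 
        r=cv2.minAreaRect(np.argwhere(l==i)[:,::-1].astype(np.float32));print('blk',a[i],r)
        if a[i,4]<600:
            b=cv2.boxPoints(r)
            z=0.190
            B=np.array([onz(K,R,t,*p,z) for p in b]);print(' @.190',B.mean(0).round(4),B.round(4)[:,:2].tolist(),[np.linalg.norm(B[j]-B[j-1]).round(4) for j in (1,2)])
b,g,r=im[...,0],im[...,1],im[...,2]
for nm,m,z in [('cup',(g>r+50)&(g>b+50),.07),('org',(r>b+60)&(np.arange(384)[:,None]>100),.02),('pink',(r>g+50)&(b>g+20),.1),('turq',(g>r+50)&(b>r+50),.1)]:
    n,l,a,c=cv2.connectedComponentsWithStats(m.astype(np.uint8))
    for i in range(1,n):
        if a[i,4]>25: print(nm,a[i],onz(K,R,t,*c[i],z).round(3))
for nm,p,z in [('ring',(279.5,139),.018),('lid',(290,199.5),.07),('small black',(206.5,153.5),.1),('chop ends',(222,197),.008),('',(228,277),.008),('',(233,277),.008),('prongtip',(193.5,176),.17),('prongtip2',(188.5,205.5),.17)]: print(nm,onz(K,R,t,*p,z).round(3))
E
```

```text
[[-0.9, 0.43, -0.0], [0.43, 0.9, -0.0]] 0
[[-0.    -0.947 -0.32   0.083]
 [ 1.    -0.     0.     0.001]
 [-0.    -0.32   0.947 -0.161]
 [ 0.     0.     0.     1.   ]]
blk [217   0  11  17  69] ((222.4742431640625, 7.567012786865234), (18.27623176574707, 3.8583154678344727), 66.03751373291016)
 @.190 [1.0484 0.0965 0.19  ] [[1.0692, 0.1103], [1.0733, 0.1012], [1.0276, 0.0826], [1.0236, 0.0917]] [np.float64(0.01), np.float64(0.0494)]
blk [190   8  18  33 179] ((198.50340270996094, 24.90753173828125), (34.511165618896484, 5.958762168884277), 65.55604553222656)
 @.190 [1.0033 0.1583 0.19  ] [[1.0428, 0.1835], [1.0491, 0.1695], [0.9638, 0.1333], [0.9575, 0.1471]] [np.float64(0.0153), np.float64(0.0927)]
blk [120  12  13  31 149] ((125.74378204345703, 27.080068588256836), (32.21369934082031, 4.71274471282959), 72.6459732055664)
 @.190 [1.0019 0.3451 0.19  ] [[1.0418, 0.3638], [1.0453, 0.3523], [0.962, 0.3264], [0.9585, 0.3379]] [np.float64(0.0121), np.float64(0.0873)]
blk [197 145  21  17  98] ((206.84104919433594, 153.21678161621094), (24.40719223022461, 4.085784912109375), 36.25383758544
[... 577 characters left out ...]
[[0.5266, 0.4687], [0.5397, 0.4669], [0.5092, 0.301], [0.4961, 0.3031]] [np.float64(0.0132), np.float64(0.1687)]
blk [   0  324   46   44 1021] ((16.499988555908203, 340.5000305175781), (44.274147033691406, 40.69643783569336), 26.56505012512207)
cup [384 235  29  26 294] [ 0.427 -0.363  0.07 ]
org [276 188  11  26  52] [ 0.556 -0.045  0.02 ]
org [228 201   6  76 156] [0.445 0.095 0.02 ]
org [222 205   8  73 155] [0.443 0.109 0.02 ]
turq [184  78  34  31 424] [0.853 0.163 0.1  ]
ring [ 0.742 -0.05   0.018]
lid [ 0.562 -0.072  0.07 ]
small black [0.687 0.151 0.1  ]
chop ends [0.578 0.118 0.008]
 [0.352 0.103 0.008]
 [0.352 0.089 0.008]
prongtip [0.616 0.175 0.17 ]
prongtip2 [0.542 0.188 0.17 ]
```

```bash
python3 - <<'E'
from h import *
s,K,R,t=load('scene0')
c=np.array([.583,.213,.179]);a=np.deg2rad(77.6);d=np.array([np.cos(a),np.sin(a),0])
k=12;x0,y0,x1,y1=320,145,370,220
im=cv2.resize(s['color'][y0:y1,x0:x1],None,fx=8,fy=8,interpolation=cv2.INTER_CUBIC)
im2=[]
for sg in (1,-1):
    J=im.copy()
    pts=[c-[0,0,.1125],c-[0,0,.1235]+sg*d*-.0185*.8,c-[0,0,.135]-sg*d*.016,c-[0,0,.148],c-[0,0,.135]+sg*d*.016,c-[0,0,.1235]+sg*d*.019]
    P=[((proj(K,R,t,p)-[x0,y0]+.5)*8).astype(int) for p in pts]
    cv2.polylines(J,[np.array(P)],False,(0,0,255) if sg>0 else (255,0,0),1);
    for e in (-.052,.052):
        n=np.array([-d[1],d[0],0]);q=proj(K,R,t,c+n*e);cv2.circle(J,tuple(((q-[x0,y0]+.5)*8).astype(int)),4,(0,255,0),1)
    im2.append(J)
cv2.imwrite('pics/hyp.png',np.hstack(im2)[:600,:800])
E
```

```text
(no output)
```

View pics/hyp.png

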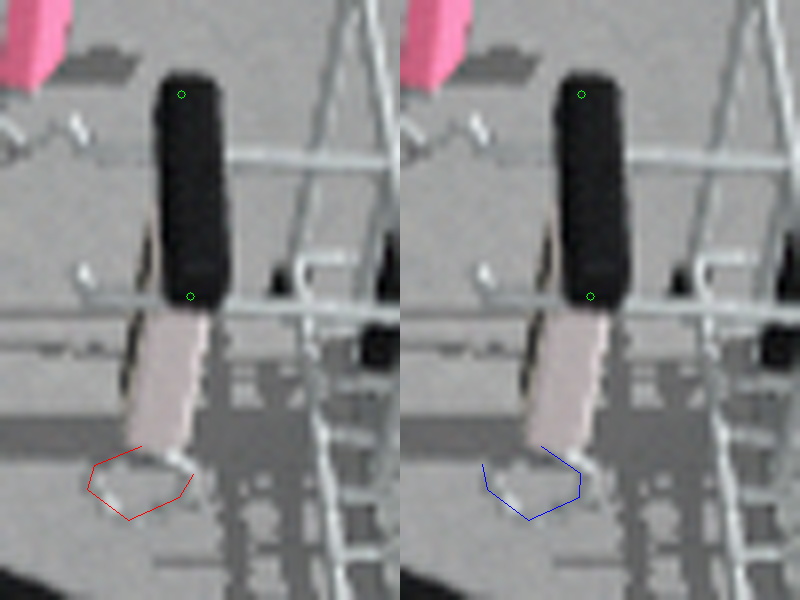

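```bash
python3 -m handwheel '[[0,0,-0.04,-6.65,0.07],[0,0,-0.05,-6.65,0.07],[-0.015,-0.02,0,0,0.07],[-0.027,-0.037,0,0,0.07],[-0.027,-0.037,0,0,0.07],[-0.027,-0.037,0,0,0.07],[-0.027,-0.037,0,0,0.07],[-0.027,-0.037,0,0,0.07],[-0.027,-0.037,0,0,0.07],[-0.027,-0.037,0,0,0.07],[-0.027,-0.037,0,0,0.07],[-0.027,-0.037,0,0,0.07],[-0.027,-0.037,0,0,0.07],[-0.027,-0.037,0,0,0.07],[-0.027,-0.037,0,0,0.07],[-0.027,-0.037,0,0,0.07],[-0.015,-0.02,0,0,0.07],[0,0,0,0,0.07]]' 20; python3 - <<'E'
from h import *
s,st=shot('wrist','w1');print(st['time'],st['tool_pos'],st['tool_rot'].round(3).tolist())
E
```

```text
time: 2.4
tool_pos: [0.5314, -0.0298, 0.3129]
tool_rot: [[-0.976, 0.219, -0.001], [0.219, 0.976, -0.001], [0.0, -0.001, -1.0]]
ft_force: [-0.3, 0.4, -0.4]
gripper_width: 0.0701
2.4 [ 0.53138577 -0.02977128  0.31292348] [[-0.976, 0.219, -0.001], [0.219, 0.976, -0.001], [0.0, -0.001, -1.0]]
```

View pics/w1.png

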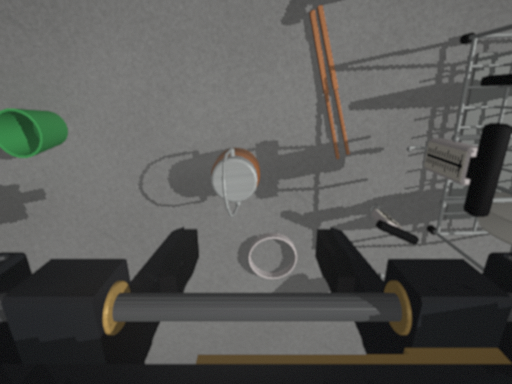

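```bash
python3 -m handwheel '[[0,-0.04,0.02,0,0.07],[0,-0.05,0.02,0,0.07],[0,-0.02,0,0,0.07],[0,0,0,0,0.07]]'; python3 - <<'E'
from h import *
s,st=shot('wrist','w2');print(st['time'],st['tool_pos'])
zoom('w1',190,120,290,240,'zw1');zoom('w2',220,110,360,230,'zw2')
E
```

```text
time: 2.95
tool_pos: [0.507, -0.1348, 0.2733]
tool_rot: [[-0.976, 0.216, -0.001], [0.216, 0.976, 0.0], [0.001, 0.0, -1.0]]
ft_force: [0.2, 0.2, 0.5]
gripper_width: 0.0703
2.95 [ 0.50698589 -0.13475189  0.27327809]
zoom 5
zoom 5
```

View pics/zw1.png

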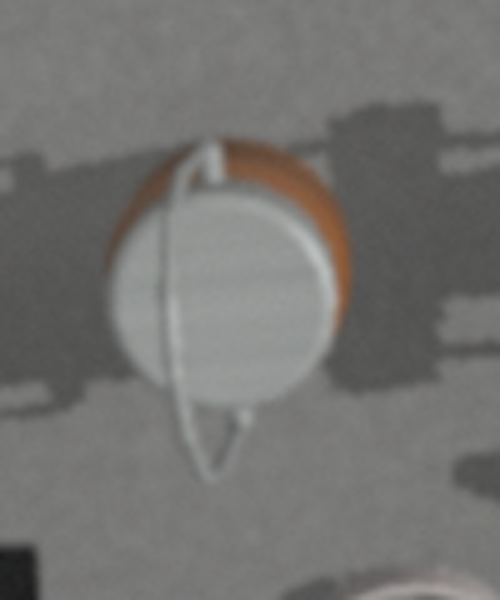

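View pics/zw2.png

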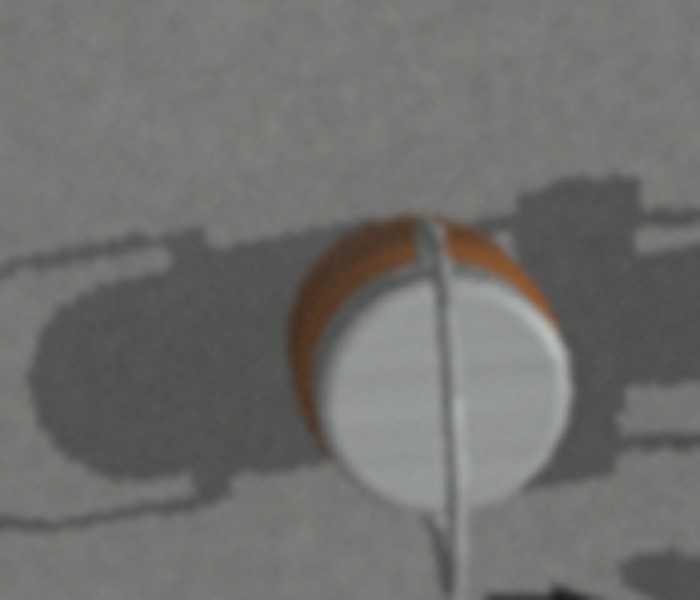

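View pics/w2.png

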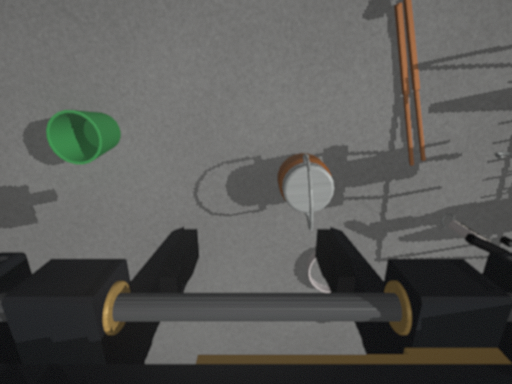

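```bash
python3 - <<'E'
from h import *
zoom('scene0',205,170,265,235,'zs'); 
V={n:load(n) for n in('w1','w2','top0','scene0')}
def r(n,u,v): return ray(*V[n][1:],u,v)
p1=(190+169/5,120+305/5)
o1,d1=r('w1',*p1)
# plane of bail line in w2
o2,a=r('w2',220+440/5,110+265/5);_,b=r('w2',220+458/5,110+590/5)
n=np.cross(a,b);P=o1+d1*(n@(o2-o1))/(n@d1);print('bail top',P, 'height')
print('in top',proj(*V['top0'][1:],P),'scene',proj(*V['scene0'][1:],P))
# lid circle: fit
for n,pts in [('w1',[(110,290),(340,290),(222,187),(225,407)]),('w2',[(318,390),(572,385),(440,268),(450,515)])]:
    z,x0,y0=5,*((190,120) if n=='w1' else (220,110))
    Q=np.array([onz(*V[n][1:],x0+u/z,y0+v/z,.07) for u,v in pts]);print(n,'lid',Q.mean(0),Q[:2].mean(0),Q[2:].mean(0),np.linalg.norm(Q[0]-Q[1]),np.linalg.norm(Q[2]-Q[3]))
print('ears w1',onz(*V['w1'][1:],190+214/5,120+165/5,.051),onz(*V['w1'][1:],190+246/5,120+418/5,.051))
print('ears w2',onz(*V['w2'][1:],220+432/5,110+240/5,.051),onz(*V['w2'][1:],220+440/5,110+545/5,.051))
# bail direction
o1,a1=r('w1',190+166/5,120+225/5);_,b1=r('w1',190+174/5,120+375/5)
m=np.cross(np.cross(a1,b1),n_:=np.cross(a,b)) if False else np.cross(np.cross(a1,b1),np.cross(a,b));print('bail dir',m/np.linalg.norm(m))
E
```

```text
zoom 9
bail top [ 0.54805703 -0.07768022  0.11996795] height
in top [293.54692474 202.76534201] scene [230.09293579 183.61572991]
w1 lid [ 0.56236307 -0.06994084  0.07      ] [ 0.56088536 -0.06934109  0.07      ] [ 0.56384078 -0.07054059  0.07      ] 0.06986686636452441 0.06996533875697336
w2 lid [ 0.56239672 -0.071616    0.07      ] [ 0.56127416 -0.07146837  0.07      ] [ 0.56351928 -0.07176363  0.07      ] 0.07032326349625141 0.07274047146216496
ears w1 [ 0.52627261 -0.06560731  0.051     ] [ 0.61005217 -0.07606086  0.051     ]
ears w2 [ 0.52419617 -0.06581213  0.051     ] [ 0.6177976  -0.07853315  0.051     ]
bail dir [ 0.93015944 -0.1525034   0.33398522]
```

View pics/zs.png

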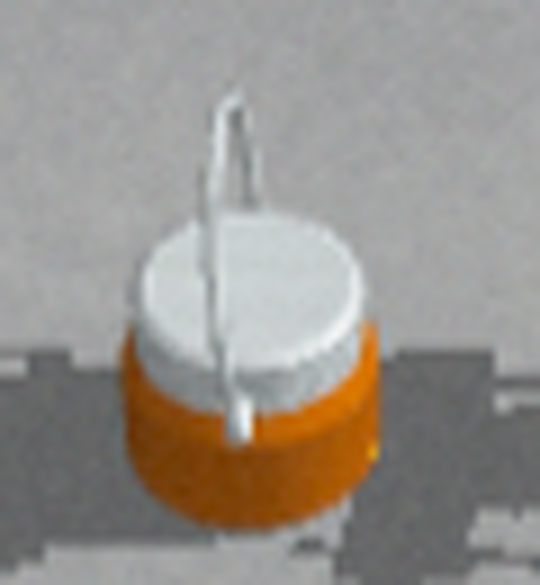

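```bash
python3 - <<'E'
from h import *
V={n:load(n) for n in('w1','w2','top0','scene0')}
def pl(n,p,q):
    o,a=ray(*V[n][1:],*p);_,b=ray(*V[n][1:],*q);m=np.cross(a,b);m/=np.linalg.norm(m);return m,m@o
C=np.array([.5625,-.071,0]);y=np.array([np.cos(-.125),np.sin(-.125),0]);x=np.array([-y[1],y[0],0])
z1=lambda u,v:(190+u/5,120+v/5)
z2=lambda u,v:(220+u/5,110+v/5)
zs=lambda u,v:(205+u/9,170+v/9)
zt=lambda u,v:(130+u/4,130+v/4)
L=dict(w1=pl('w1',z1(168,290),z1(175,380)),w2=pl('w2',z2(447,400),z2(456,560)),sc=pl('scene0',zs(213,175),zs(235,105)),top=pl('top0',zt(660,240),zt(657,300)))
import itertools
for a,b in itertools.combinations(L,2):
    p=np.linalg.solve([L[a][0],L[b][0],y],[L[a][1],L[b][1],y@C]);print(a,b,p.round(4),'off',((p-C)@x).round(4),'r',np.hypot((p-C)@x,p[2]-.051).round(4))
# each alone with r=.078 constraint
from scipy.optimize import brentq
for a,(m,c) in L.items():
    f=lambda th:m@(C+x*.078*np.sin(th)+[0,0,.051+.078*np.cos(th)])-c
    try:print(a,'theta',brentq(f,-.8,.8))
    except Exception as e:print(a,[f(t) for t in (-.5,0,.5)])
E
```

```text
w1 w2 [ 0.5614 -0.0797  0.1231] off -0.0088 r 0.0726
w1 sc [ 0.5614 -0.0802  0.1197] off -0.0092 r 0.0694
w1 top [ 0.5612 -0.0816  0.1094] off -0.0106 r 0.0593
w2 sc [ 0.5614 -0.0795  0.1221] off -0.0086 r 0.0716
w2 top [ 0.5613 -0.0803  0.127 ] off -0.0094 r 0.0766
sc top [ 0.5612 -0.0811  0.1163] off -0.0101 r 0.0661
w1 theta -0.10298408870627751
w2 theta -0.12368720950618152
sc theta -0.08746387869888195
top theta -0.1194644979436656
```

```bash
python3 -m handwheel '[[0,0.03,-0.02,0,0.07],[0.001,0.045,-0.02,0,0.07],[0.001,0.05,0,0,0.07],[0.001,0.05,0,0,0.07],[0.001,0.05,0,0,0.07],[0.001,0.05,0,0,0.07],[0.001,0.04,0,0,0.07],[0.001,0.02,0,0,0.07],[0,0,0,0,0.07]]'; python3 - <<'E'
from h import *
s,st=shot('wrist','w3');print(st['time'],st['tool_pos'])
E
```

```text
time: 4.12
tool_pos: [0.572, 0.196, 0.3134]
tool_rot: [[-0.977, 0.211, -0.0], [0.211, 0.977, 0.001], [0.001, 0.001, -1.0]]
ft_force: [-0.3, 0.5, -0.1]
gripper_width: 0.0699
4.125 [0.57198755 0.19598859 0.31340458]
```

View pics/w3.png

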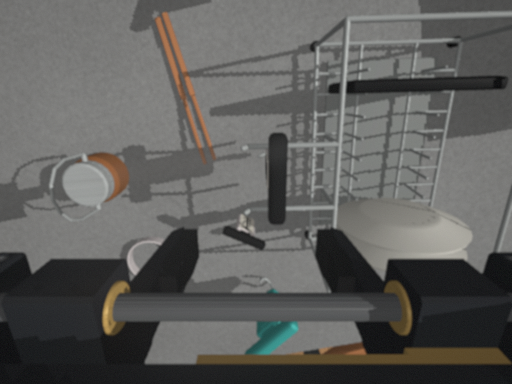

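```bash
python3 - <<'E'
from h import *
s,K,R,t=load('w3')
im=s['color'].astype(int)
blk=(im.max(2)<60).astype(np.uint8)
n,l,a,c=cv2.connectedComponentsWithStats(blk)
i=l[178,277];print(a[i]);rc=cv2.minAreaRect(np.argwhere(l==i)[:,::-1].astype(np.float32));b=cv2.boxPoints(rc)
B=np.array([onz(K,R,t,*p,.188) for p in b]);print(B.mean(0).round(4),B.round(4).tolist())
e=[B[j]-B[j-1] for j in (1,2)];e=max(e,key=np.linalg.norm);print([np.linalg.norm(B[j]-B[j-1]) for j in (1,2)],np.rad2deg(np.arctan2(e[1],e[0])))
rs=[ray(K,R,t,*rc[0]),ray(*load('top0')[1:],176.8,188.4)]
q=load('scene0');m=(q[0]['color'].max(2)<60).astype(np.uint8)
n,l,a,c=cv2.connectedComponentsWithStats(m);i=l[170,344];print(a[i],c[i])
rs.append(ray(*q[1:],*c[i]));print(tri(rs),tri(rs[:2]))
zoom('w3',220,110,340,240,'zw3')
E
```

```text
[ 268  133   19   91 1524]
[0.582  0.2175 0.188 ] [[0.6294, 0.1974, 0.188], [0.5303, 0.2191, 0.188], [0.5344, 0.2366, 0.188], [0.634, 0.2169, 0.188]]
[np.float64(0.10148769438393523), np.float64(0.017986213394289966)] 167.68843628837618
[339 155  10  29 219] [343.47488584 168.91324201]
(array([0.58327358, 0.21638209, 0.17702777]), [np.float64(0.0019100489437076163), np.float64(0.0012736181997168934), np.float64(0.0012265464376012632)]) (array([0.58601716, 0.21812501, 0.1654358 ]), [np.float64(0.0003451004901039425), np.float64(0.00034510049010414096)])
zoom 4
```

View pics/zw3.png

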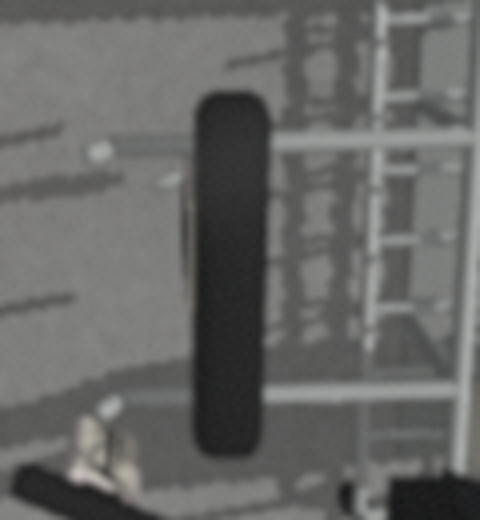

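```bash
python3 -m handwheel '[[-0.003,0.011,0.02,0,0.06],[-0.0034,0.0114,0.04,0,0.06],[0,0,0.04,0,0.06],[0,0,0.025,0,0.06],[0,0,0.013,0,0.06],[0,0,0.0054,0,0.06],[0,0,0,0,0.06]]'; python3 - <<'E'
from h import *
s,st=shot('wrist','w4');print(st['time'],st['tool_pos'])
E
```

```text
time: 5.05
tool_pos: [0.5842, 0.2141, 0.1703]
tool_rot: [[-0.977, 0.215, 0.001], [0.215, 0.977, 0.0], [-0.001, 0.0, -1.0]]
ft_force: [-0.4, -0.0, 0.2]
gripper_width: 0.0604
5.05 [0.58422837 0.21407194 0.17033111]
```

View pics/w4.png

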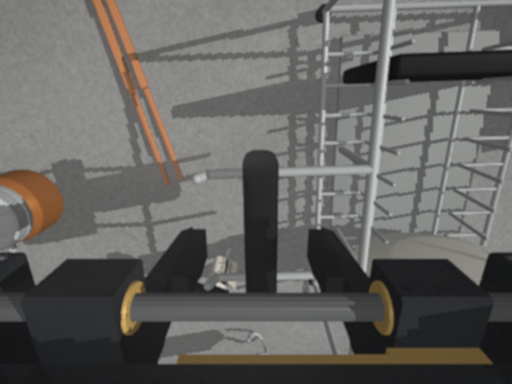

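```bash
python3 -m handwheel '[[0,0.0015,0,0,0.035],[0,0,0,0,0.024],[0,0,0,0,0.015],[0,0,0,0,0.01],[0,0,0,0,0.01],[0,0,0,0,0.01]]' 40
```

```text
time: 5.85
tool_pos: [0.5843, 0.2158, 0.1701]
tool_rot: [[-0.977, 0.215, 0.0], [0.215, 0.977, 0.0], [-0.0, 0.0, -1.0]]
ft_force: [-0.1, -0.1, 1.3]
gripper_width: 0.0195
```

```bash
python3 -m handwheel '[[0,0,-0.005,0,0.01],[0,0,-0.015,0,0.01],[0,0,-0.03,0,0.01],[0,0,-0.03,0,0.01],[0,0,-0.02,0,0.01],[0,0,0,0,0.01],[0,0,0,0,0.01]]'; python3 - <<'E'
from h import *
s,st=shot('wrist','w5');shot('scene','s5');print(st['time'],st['tool_pos'],st['ft_force'])
zoom('s5',300,90,400,210,'zs5')
E
```

```text
time: 6.72
tool_pos: [0.5836, 0.2153, 0.2695]
tool_rot: [[-0.977, 0.215, -0.001], [0.215, 0.977, -0.001], [0.001, -0.001, -1.0]]
ft_force: [-0.1, -0.9, -1.7]
gripper_width: 0.019
6.725 [0.58361696 0.21526324 0.26945089] [-0.08171749 -0.90016324 -1.69583895]
zoom 5
```

View pics/zs5.png

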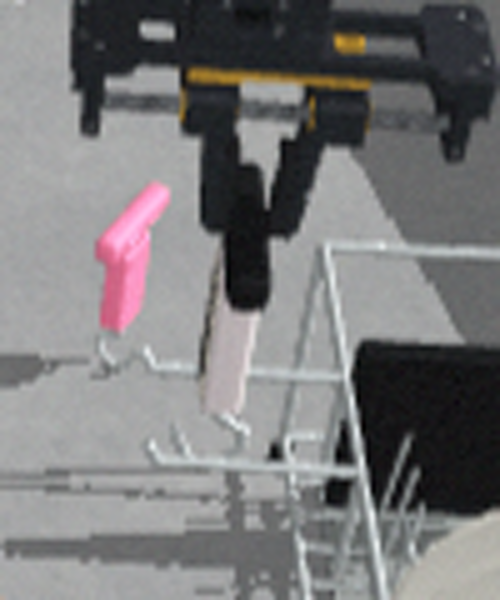

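View pics/w5.png

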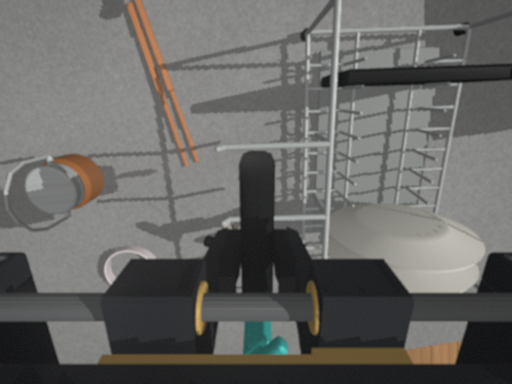

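```bash
python3 -m handwheel '[[0,0,-0.01,-2.6,0.01],[0,0,-0.01,-2.6,0.01],[-0.001,-0.016,0,0,0.01],[-0.002,-0.035,0,0,0.01],[-0.003,-0.045,0,0,0.01],[-0.003,-0.045,0,0,0.01],[-0.003,-0.045,0,0,0.01],[-0.002,-0.035,0,0,0.01],[-0.001,-0.02,0,0,0.01],[0,-0.005,0,0,0.01],[0,0,0,0,0.01]]'; python3 - <<'E'
from h import *
s,st=shot('wrist','w6');shot('scene','s6');shot('top','t6');print(st['time'],st['tool_pos'],st['ft_force'])
zoom('s6',190,90,290,240,'zs6')
E
```

```text
time: 8.2
tool_pos: [0.5682, -0.0291, 0.2899]
tool_rot: [[-0.992, 0.124, -0.0], [0.124, 0.992, 0.001], [0.0, 0.001, -1.0]]
ft_force: [-0.4, 1.4, -1.4]
gripper_width: 0.0188
8.2 [ 0.56815597 -0.02907677  0.28987407] [-0.3749932   1.37780924 -1.39621758]
zoom 4
```

View pics/zs6.png

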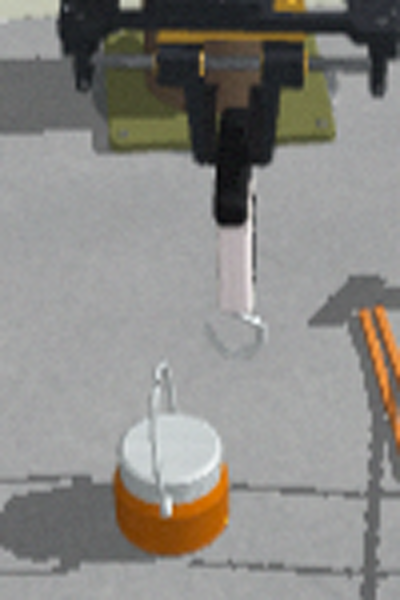

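View pics/w6.png

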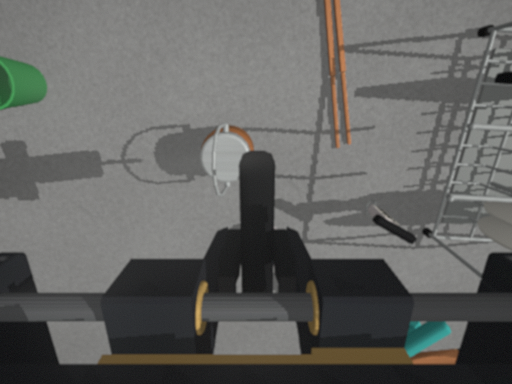

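```bash
python3 - <<'E'
from h import *
V=load('s6');T=np.array([.5682,-.0291,.2988])
for nm,o in [('seat bottom',(0,0,-.148)),('handle',(0,0,0)),('casebot',(0,0,-.097)),('tip',(-.0024,-.019,-.1235)),('bulge',(.002,.016,-.137))]:
    p=proj(*V[1:],T+o);print(nm,p.round(1),((p-[190,90])*4).round(0))
E
```

```text
seat bottom [248.8 178.6] [235. 355.]
handle [248.4 131.3] [234. 165.]
casebot [248.6 163.3] [235. 293.]
tip [241.2 171.2] [205. 325.]
bulge [255.  175.5] [260. 342.]
```

```bash
python3 -m handwheel '[[0,0,0.01,0,0.01],[0,0,0.02,0,0.01],[0,0,0.02,0,0.01],[0,0,0.012,0,0.01],[0,0,0.005,0,0.01],[0,0,0,0,0.01]]'; python3 - <<'E'
from h import *
st=get_state();shot('scene','s7');print(st['time'],st['tool_pos'],st['ft_force'])
zoom('s7',205,130,285,240,'zs7')
E
```

```text
time: 9.1
tool_pos: [0.5683, -0.0302, 0.223]
tool_rot: [[-0.992, 0.125, -0.0], [0.125, 0.992, 0.0], [0.0, 0.0, -1.0]]
ft_force: [-1.0, 0.1, -1.5]
gripper_width: 0.0189
9.1 [ 0.56826807 -0.03016803  0.22295882] [-1.00182901  0.11178189 -1.53490602]
zoom 5
```

View pics/zs7.png

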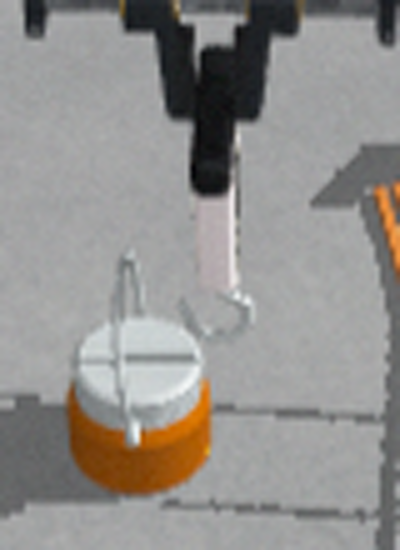

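```bash
python3 -m handwheel '[[0,-0.006,0,0,0.01],[0,-0.008,0,0,0.01],[0,-0.008,0,0,0.01],[0,-0.008,0,0,0.01],[0,-0.008,0,0,0.01],[0,-0.005,0,0,0.01],[0,0,0,0,0.01],[0,0,0,0,0.01]]'; python3 - <<'E'
from h import *
st=get_state();shot('scene','s8');shot('top','t8');shot('wrist','w8');print(st['time'],st['tool_pos'],st['ft_force'])
zoom('s8',205,150,265,220,'zs8');zoom('w8',190,100,310,220,'zw8')
V=load('s8');T=st['tool_pos']+[0,.0,.0089]
for nm,o in [('seat',(0,0,-.1455)),('tip',(-.0024,-.019,-.1235)),('rod',(0,0,-.1135))]:
    p=proj(*V[1:],T+o);print(nm,((p-[205,150])*8).round(0))
for th in(-.11,0): print('bail',((proj(*V[1:],[.5625+.125*.078*np.sin(th),-.071+.992*.078*np.sin(th),.051+.078*np.cos(th)])-[205,150])*8).round())
E
```

```text
time: 10.15
tool_pos: [0.5628, -0.0725, 0.223]
tool_rot: [[-0.992, 0.125, 0.0], [0.125, 0.992, 0.001], [-0.0, 0.001, -1.0]]
ft_force: [0.3, -0.2, -1.1]
gripper_width: 0.0186
10.15 [ 0.56283359 -0.07252588  0.22299275] [ 0.291618   -0.20709133 -1.08773299]
zoom 8
zoom 5
seat [222. 372.]
tip [162. 322.]
rod [219. 301.]
bail [197. 276.]
bail [222. 276.]
```

View pics/zs8.png

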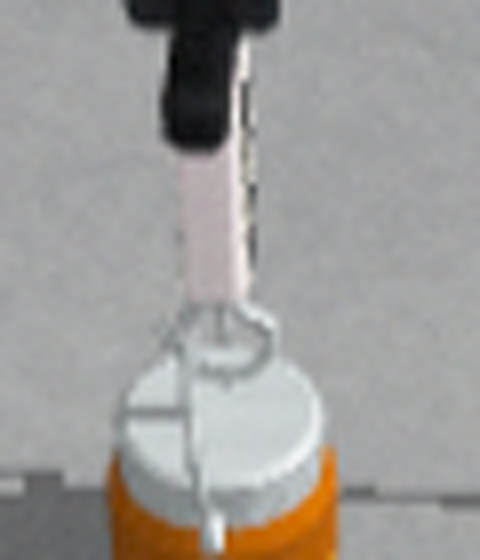

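View pics/zw8.png

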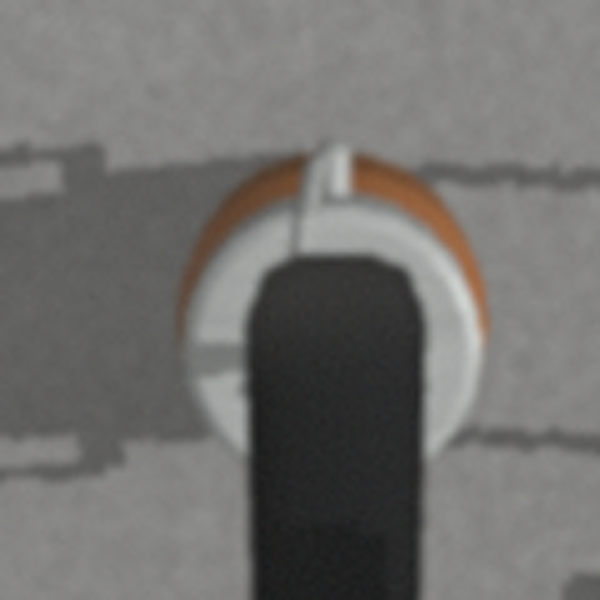

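```bash
python3 -m handwheel '[[0,0,-0.006,0,0.01],[0,0,-0.008,0,0.01],[0,0,-0.008,0,0.01],[0,0,-0.006,0,0.01],[0,0,-0.002,0,0.01],[0,0,0,0,0.01]]'; python3 - <<'E'
from h import *
st=get_state();shot('scene','s9');shot('wrist','w9');print(st['time'],st['tool_pos'],st['ft_force'])
zoom('s9',205,140,265,210,'zs9')
E
```

```text
time: 11.05
tool_pos: [0.5628, -0.073, 0.2531]
tool_rot: [[-0.992, 0.126, 0.0], [0.126, 0.992, 0.0], [-0.0, 0.0, -1.0]]
ft_force: [-1.0, 0.9, -2.1]
gripper_width: 0.0192
11.05 [ 0.5627674  -0.07298939  0.2530838 ] [-0.9765616   0.86637157 -2.07224599]
zoom 8
```

View pics/zs9.png

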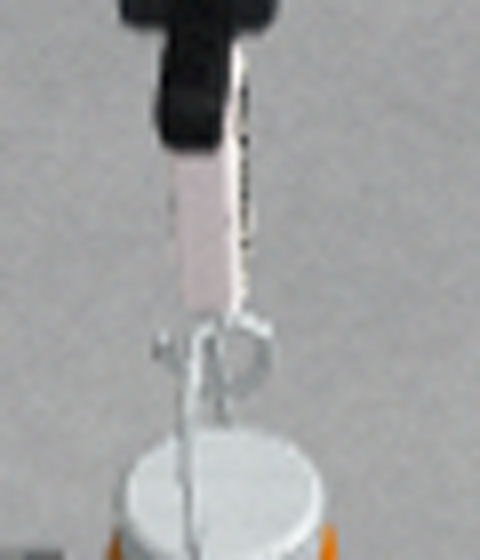

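View pics/w9.png

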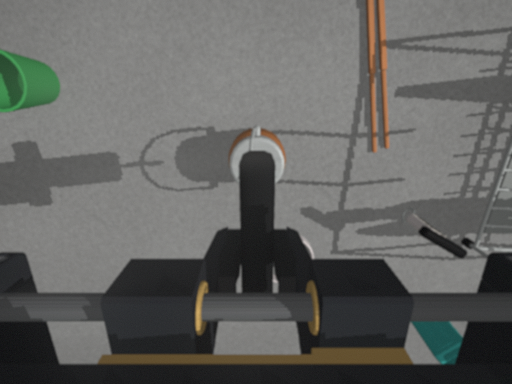

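```bash
cat > trk.py <<'E'
from h import *
import sys
def jar(fn):
    im=cv2.imread('pics/'+fn+'.png').astype(int);b,g,r=im[...,0],im[...,1],im[...,2]
    m=((r>b+60)&(r>g+25)).astype(np.uint8);m[:, :200]=0;m[:,270:]=0
    n,l,a,c=cv2.connectedComponentsWithStats(m);i=1+a[1:,4].argmax();return a[i].tolist(),c[i].round(2).tolist()
def match(ref,fn,box=(215,205,252,230)):
    x0,y0,x1,y1=box
    A=cv2.imread('pics/'+ref+'.png',0);B=cv2.imread('pics/'+fn+'.png',0)
    k=8;T=cv2.resize(A[y0:y1,x0:x1],None,fx=k,fy=k,interpolation=cv2.INTER_CUBIC);S=cv2.resize(B[y0-12:y1+8,x0-8:x1+8],None,fx=k,fy=k,interpolation=cv2.INTER_CUBIC)
    r=cv2.matchTemplate(S,T,cv2.TM_CCOEFF_NORMED);_,v,_,p=cv2.minMaxLoc(r);return p[0]/k-8,p[1]/k-12,round(v,3)
if __name__=='__main__':
    fn=sys.argv[1];st=get_state();shot('scene',fn);shot('wrist',fn+'w')
    print(st['time'],st['tool_pos'].round(4),st['ft_force'].round(2),jar('s9'),jar(fn),match('s9',fn))
    V=load('scene0');print('px per 10mm',proj(*V[1:],[.60,-.071,.03])-proj(*V[1:],[.60,-.071,.02]))
E
python3 -m handwheel '[[0,0,-0.003,0,0.01],[0,0,-0.003,0,0.01],[0,0,-0.003,0,0.01],[0,0,-0.003,0,0.01],[0,0,-0.003,0,0.01],[0,0,-0.003,0,0.01],[0,0,-0.002,0,0.01],[0,0,0,0,0.01],[0,0,0,0,0.01]]'; python3 trk.py s10;python3 -c "
from h import *
zoom('s10',205,140,265,210,'zs10')"
```

```text
time: 12.28
tool_pos: [0.5627, -0.073, 0.2729]
tool_rot: [[-0.992, 0.126, -0.0], [0.126, 0.992, 0.0], [0.0, 0.0, -1.0]]
ft_force: [-0.1, -0.5, -3.2]
gripper_width: 0.0193
12.275 [ 0.5627 -0.073   0.2729] [-0.08 -0.47 -3.19] ([219, 206, 28, 23, 350], [233.04, 219.58]) ([219, 206, 28, 23, 352], [232.99, 219.6]) (0.125, 0.0, 0.994)
px per 10mm [-0.09937278 -2.54885836]
zoom 8
```

View pics/zs10.png

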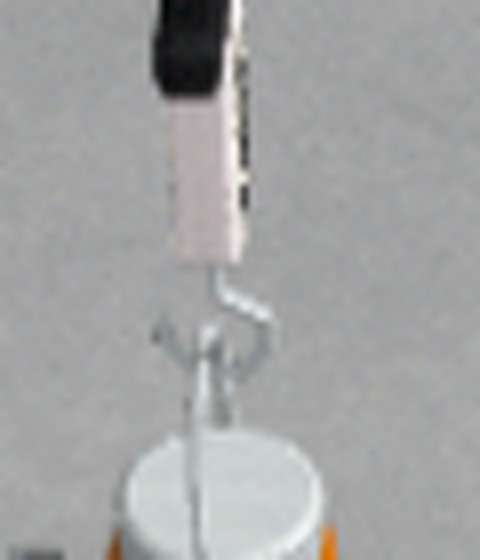

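```bash
python3 -m handwheel '[[0,0,-0.002,0,0.01],[0,0,-0.002,0,0.01],[0,0,-0.002,0,0.01],[0,0,-0.002,0,0.01],[0,0,-0.002,0,0.01],[0,0,-0.002,0,0.01],[0,0,-0.002,0,0.01],[0,0,0,0,0.01],[0,0,0,0,0.01]]'; python3 trk.py s11
```

```text
time: 13.5
tool_pos: [0.5627, -0.073, 0.2869]
tool_rot: [[-0.992, 0.126, -0.0], [0.126, 0.992, 0.0], [0.0, 0.0, -1.0]]
ft_force: [-0.8, 0.7, -4.9]
gripper_width: 0.0191
13.5 [ 0.5627 -0.073   0.2869] [-0.82  0.69 -4.94] ([219, 206, 28, 23, 350], [233.04, 219.58]) ([219, 206, 28, 23, 349], [233.08, 219.6]) (0.125, 0.0, 0.993)
px per 10mm [-0.09937278 -2.54885836]
```

Not off yet (about 3 N, stretch ≈ 24 mm). Continue.

```bash
python3 -m handwheel '[[0,0,-0.002,0,0.01],[0,0,-0.002,0,0.01],[0,0,-0.002,0,0.01],[0,0,-0.002,0,0.01],[0,0,-0.002,0,0.01],[0,0,0,0,0.01],[0,0,0,0,0.01]]'; python3 trk.py s12
```

```text
time: 14.48
tool_pos: [0.5628, -0.0729, 0.297]
tool_rot: [[-0.992, 0.125, 0.0], [0.125, 0.992, 0.0], [-0.0, 0.0, -1.0]]
ft_force: [0.4, -0.2, -5.6]
gripper_width: 0.0187
14.475 [ 0.5628 -0.0729  0.297 ] [ 0.36 -0.25 -5.56] ([219, 206, 28, 23, 350], [233.04, 219.58]) ([218, 204, 28, 23, 349], [231.8, 218.01]) (-1.0, -1.25, 0.976)
px per 10mm [-0.09937278 -2.54885836]
```

```bash
python3 -c "
from h import *
zoom('s12',205,150,275,240,'zs12')"; python3 trk.py s13
```

```text
zoom 6
14.575 [ 0.5628 -0.0729  0.2969] [ 0.3  -0.25 -5.33] ([219, 206, 28, 23, 350], [233.04, 219.58]) ([217, 204, 29, 23, 363], [231.2, 217.65]) (-1.25, -1.5, 0.971)
px per 10mm [-0.09937278 -2.54885836]
```

View pics/zs12.png

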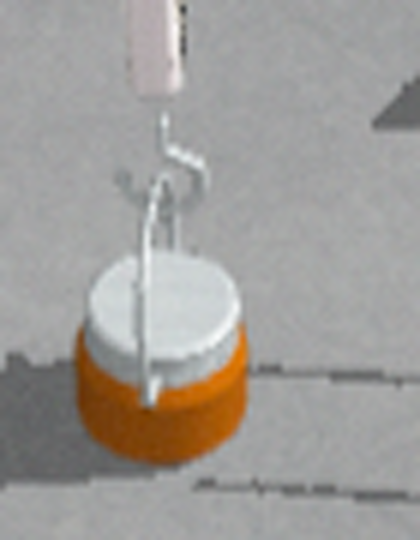

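View pics/s12w.png

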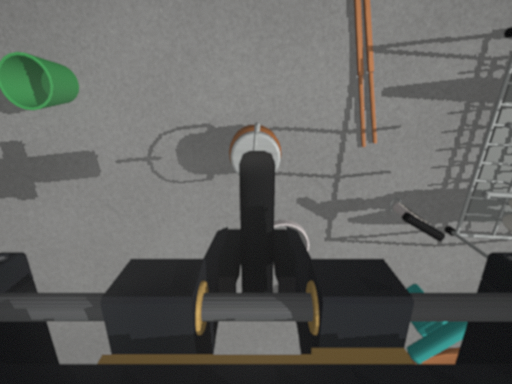

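```bash
for i in a b c d; do python3 -m handwheel '[[0,0,0,0,0.01],[0,0,0,0,0.01]]' >/dev/null; python3 trk.py s14$i | head -1; done
```

```text
14.925 [ 0.5627 -0.073   0.2969] [ 0.06 -0.72 -5.4 ] ([219, 206, 28, 23, 350], [233.04, 219.58]) ([217, 204, 28, 22, 337], [230.37, 217.19]) (-1.75, -2.25, 0.961)
15.275 [ 0.5628 -0.073   0.297 ] [ 0.33  0.35 -5.8 ] ([219, 206, 28, 23, 350], [233.04, 219.58]) ([217, 204, 29, 23, 359], [231.08, 217.64]) (-1.625, -1.5, 0.968)
15.625 [ 0.5627 -0.073   0.297 ] [ 0.21  0.49 -5.93] ([219, 206, 28, 23, 350], [233.04, 219.58]) ([217, 204, 29, 22, 339], [230.52, 217.25]) (-1.625, -2.0, 0.962)
15.975 [ 0.5628 -0.0729  0.297 ] [-0.24  0.75 -4.52] ([219, 206, 28, 23, 350], [233.04, 219.58]) ([217, 204, 29, 23, 353], [230.89, 217.54]) (-1.625, -1.625, 0.969)
```

```bash
python3 - <<'E'
from h import *
for f in ('s10w','s14dw'):
    zoom(f,215,110,305,170,'z'+f)
a=cv2.imread('pics/zs10w.png');b=cv2.imread('pics/zs14dw.png');cv2.imwrite('pics/cmp.png',cv2.resize(np.vstack([a,b]),None,fx=.6,fy=.6))
k=8
def up(f,x0,y0,x1,y1): return cv2.resize(cv2.imread('pics/'+f+'.png')[y0:y1,x0:x1],None,fx=k,fy=k,interpolation=cv2.INTER_CUBIC)
cv2.imwrite('pics/cmp2.png',np.hstack([up('s10',210,185,258,240),up('s14d',210,185,258,240)]))
E
```

```text
zoom 8
zoom 8
```

View pics/cmp.png

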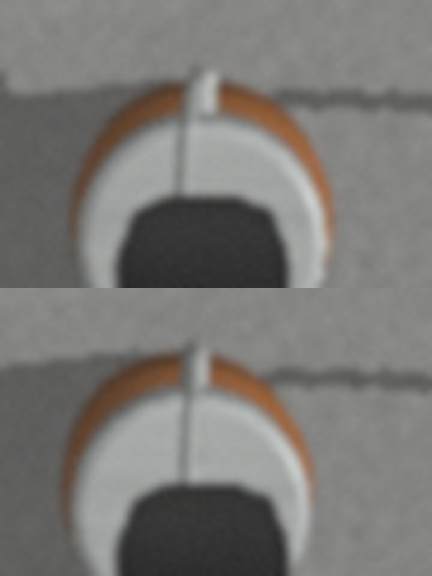

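View pics/cmp2.png

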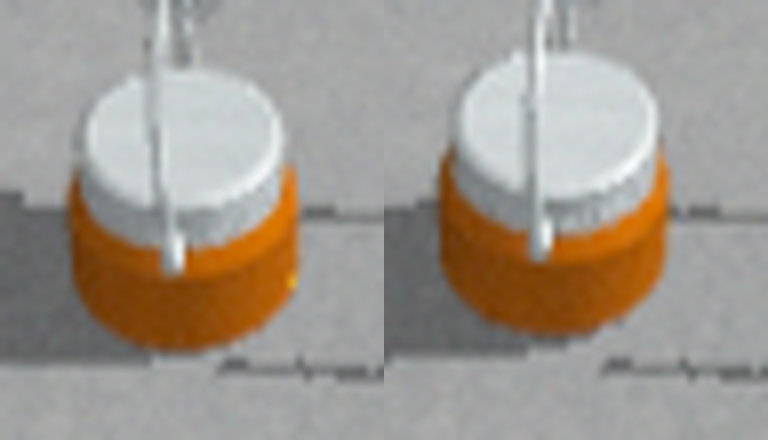

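```bash
python3 - <<'E'
from h import *
from scipy.optimize import least_squares
A=load('s10')[1:];B=load('s14d')[1:];WA=load('s10w')[1:];WB=load('s14dw')[1:]
sA=np.array([210+174/8,185+253/8]);sB=np.array([210+156/8,185+238/8]);
dsc=np.array([-2.1,-2.1])
wA=np.array([215+206/4.8,110+92/4.8]);wB=np.array([215+199/4.8,110+(366-288)/4.8])
E1=np.array([.6075,-.0768,.051]);E2=onz(*WA,*wA,.051);print('ear2',E2,'ear1 from scene',onz(*A,*sA,.051))
def f(d): return np.r_[proj(*B,E1+d)-proj(*A,E1)-dsc, proj(*WB,E2+d)-wB]
r=least_squares(f,[0,0,0]);print('shift mm',r.x*1e3,r.fun)
E
```

```text
ear2 [ 0.5254108  -0.06560376  0.051     ] ear1 from scene [ 0.60391767 -0.07854539  0.051     ]
shift mm [-2.06816017 -2.5183314   6.23551746] [ 1.04258729 -0.02909063 -0.55250318  0.04981442]
```

```bash
python3 -m handwheel '[[0,0.001,-0.001,0,0.01],[0,0.001,-0.001,0,0.01],[0,0.001,-0.001,0,0.01],[0,0,0,0,0.01],[0,0,0,0,0.01],[0,0,0,0,0.01],[0,0,0,0,0.01],[0,0,0,0,0.01]]'; python3 trk.py s15 | head -1;  python3 -m handwheel '[[0,0,0,0,0.01],[0,0,0,0,0.01],[0,0,0,0,0.01],[0,0,0,0,0.01],[0,0,0,0,0.01],[0,0,0,0,0.01]]' |grep force; python3 trk.py s16 | head -1
```

```text
time: 17.08
tool_pos: [0.5631, -0.07, 0.3]
tool_rot: [[-0.992, 0.126, -0.0], [0.126, 0.992, 0.0], [0.0, 0.0, -1.0]]
ft_force: [-0.1, 0.5, -5.5]
gripper_width: 0.0192
17.075 [ 0.5631 -0.07    0.3   ] [-0.1   0.47 -5.45] ([219, 206, 28, 23, 350], [233.04, 219.58]) ([218, 203, 29, 23, 348], [231.65, 216.5]) (-0.5, -2.75, 0.959)
ft_force: [0.8, 0.3, -5.3]
17.925 [ 0.5632 -0.07    0.3   ] [ 0.82  0.27 -5.27] ([219, 206, 28, 23, 350], [233.04, 219.58]) ([218, 203, 29, 23, 347], [231.76, 216.67]) (-0.5, -2.5, 0.962)
```

```bash
python3 -m handwheel '[[0,0,0,0,0.01],[0,0,0,0,0.01],[0,0,0,0,0.01],[0,0,0,0,0.01],[0,0,0,0,0.01],[0,0,0,0,0.01],[0,0,0,0,0.01]]' |grep force; python3 trk.py s17 | head -1; python3 - <<'E'
from h import *
k=8
def up(f,x0,y0,x1,y1): return cv2.resize(cv2.imread('pics/'+f+'.png')[y0:y1,x0:x1],None,fx=k,fy=k,interpolation=cv2.INTER_CUBIC)
cv2.imwrite('pics/cmp3.png',np.hstack([up('s10',210,165,258,240),up('s17',210,165,258,240)]))
E
```

```text
ft_force: [1.5, -0.0, -6.4]
18.9 [ 0.5631 -0.07    0.3   ] [ 1.48 -0.02 -6.44] ([219, 206, 28, 23, 350], [233.04, 219.58]) ([218, 203, 29, 23, 347], [231.78, 216.62]) (-0.5, -2.625, 0.962)
```

View pics/cmp3.png

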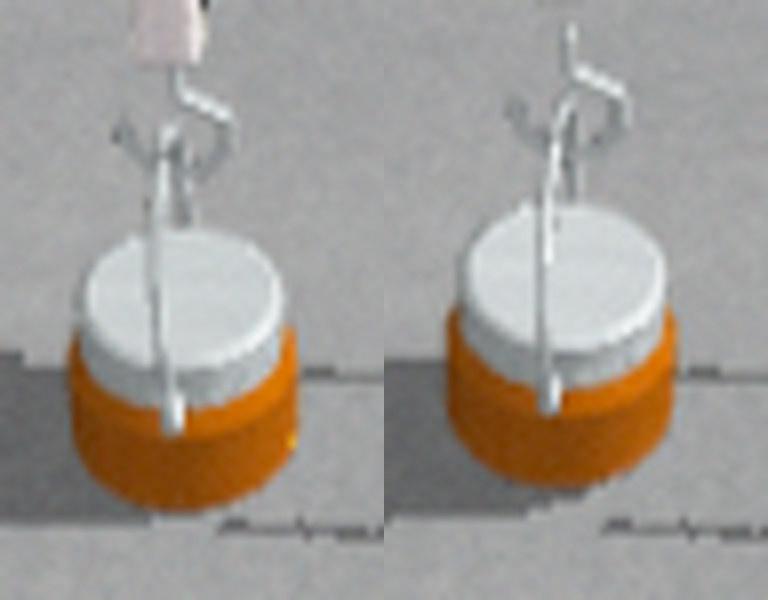

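```bash
python3 -m handwheel '[[0,0.0005,0.001,0,0.01],[0,0.0005,0.001,0,0.01],[0,0.0005,0.001,0,0.01],[0,0.0005,0.001,0,0.01],[0,0,0.001,0,0.01],[0,0,0.001,0,0.01],[0,0,0.001,0,0.01],[0,0,0.001,0,0.01],[0,0,0.001,0,0.01],[0,0,0.001,0,0.01],[0,0,0.001,0,0.01],[0,0,0.001,0,0.01],[0,0,0.001,0,0.01],[0,0,0.002,0,0.01],[0,0,0,0,0.01]]'; python3 trk.py s18 | head -1
```

```text
time: 20.88
tool_pos: [0.5633, -0.068, 0.2848]
tool_rot: [[-0.992, 0.126, -0.0], [0.126, 0.992, 0.0], [0.0, 0.0, -1.0]]
ft_force: [0.2, -0.3, -5.8]
gripper_width: 0.019
20.875 [ 0.5633 -0.068   0.2848] [ 0.17 -0.26 -5.75] ([219, 206, 28, 23, 350], [233.04, 219.58]) ([218, 204, 29, 24, 355], [232.62, 218.5]) (-0.25, -0.875, 0.976)
```

```bash
python3 -m handwheel '[[0,0,0.001,0,0.01],[0,0,0.001,0,0.01],[0,0,0,0,0.01],[0,0,0,0,0.01]]'|grep -E "pos|force"; python3 trk.py s19 | head -1;python3 - <<'E'
from h import *
k=8
def up(f,x0,y0,x1,y1): return cv2.resize(cv2.imread('pics/'+f+'.png')[y0:y1,x0:x1],None,fx=k,fy=k,interpolation=cv2.INTER_CUBIC)
cv2.imwrite('pics/cmp4.png',np.hstack([up('s10',210,165,258,240),up('s19',210,165,258,240)]))
E
```

```text
tool_pos: [0.5634, -0.068, 0.283]
ft_force: [-0.2, -0.2, -4.7]
21.475 [ 0.5634 -0.068   0.283 ] [-0.23 -0.19 -4.65] ([219, 206, 28, 23, 350], [233.04, 219.58]) ([218, 204, 29, 24, 355], [232.64, 218.5]) (-0.375, -0.875, 0.976)
```

View pics/cmp4.png

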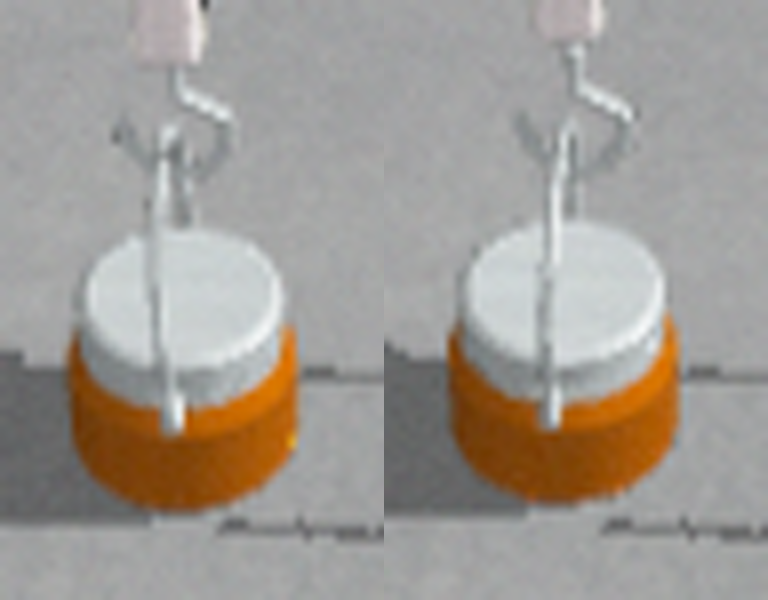

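```bash
python3 -m handwheel '[[0,0,0.003,0,0.01],[0,0,0.003,0,0.01],[0,0,0.003,0,0.01],[0,0,0.003,0,0.01],[0,0,0.003,0,0.01],[0,0,0.003,0,0.01],[0,0,0.003,0,0.01],[0,0,0.003,0,0.01],[0,0,0.003,0,0.01],[0,0,0.003,0,0.01],[0,0,0,0,0.01],[0,0,0,0,0.01]]'; python3 trk.py s20 | head -1;python3 - <<'E'
from h import *
zoom('s20',205,140,265,210,'zs20')
E
```

```text
time: 23.08
tool_pos: [0.5635, -0.068, 0.2531]
tool_rot: [[-0.992, 0.126, 0.0], [0.126, 0.992, 0.0], [-0.0, 0.0, -1.0]]
ft_force: [0.9, -0.3, -2.0]
gripper_width: 0.0191
23.075 [ 0.5635 -0.068   0.2531] [ 0.93 -0.35 -1.99] ([219, 206, 28, 23, 350], [233.04, 219.58]) ([218, 204, 29, 24, 357], [232.62, 218.39]) (-0.5, -1.0, 0.975)
zoom 8
```

View pics/zs20.png

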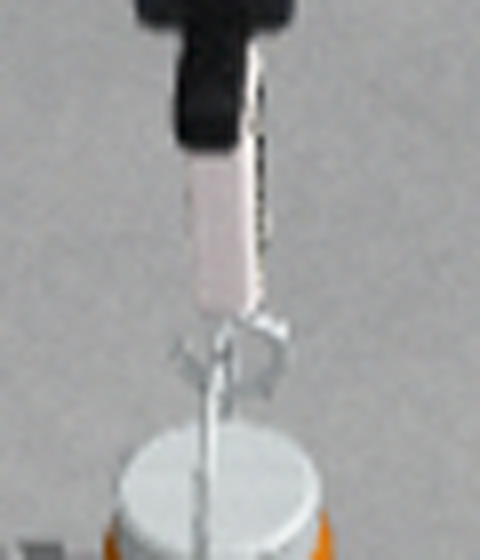

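View pics/s20w.png

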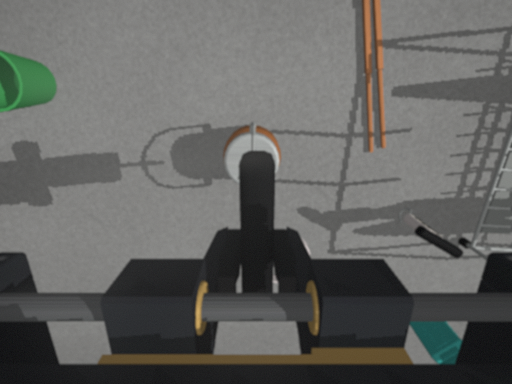

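```bash
python3 -m handwheel '[[0,0.002,0,0,0.01],[0,0.002,0,0,0.01],[0,0,0.002,0,0.01],[0,0,0,0,0.01],[0,0,0,0,0.01]]'|grep -E "pos|force"; python3 trk.py s21 | head -1;python3 - <<'E'
from h import *
k=12
cv2.imwrite('pics/zs21.png',cv2.resize(cv2.imread('pics/s21.png')[165:205,215:255],None,fx=14,fy=14,interpolation=cv2.INTER_CUBIC))
V=load('s21');T=get_state()['tool_pos']+[0,.002,.0089]
for nm,o in [('seat',(0,0,-.1455)),('tip',(-.0024,-.019,-.1235)),('rod',(0,0,-.1135)),('bulge',(.0023,.0185,-.13))]:
    p=proj(*V[1:],T+o);print(nm,((p-[215,165])*14).round(0))
for dx in (0,-.004):
  for th in(-.06,0): print('bail',((proj(*V[1:],[.5625+dx,-.072+.992*.078*np.sin(th),.051+.078*np.cos(th)])-[215,165])*14).round())
E
```

```text
tool_pos: [0.5639, -0.0641, 0.2509]
ft_force: [0.4, 0.1, -1.5]
23.8 [ 0.5639 -0.0641  0.2509] [ 0.38  0.13 -1.49] ([219, 206, 28, 23, 350], [233.04, 219.58]) ([218, 204, 29, 24, 356], [232.66, 218.42]) (-0.5, -1.0, 0.975)
seat [299. 332.]
tip [194. 243.]
rod [295. 204.]
bulge [396. 273.]
bail [219. 275.]
bail [244. 273.]
bail [218. 261.]
bail [243. 259.]
```

View pics/zs21.png

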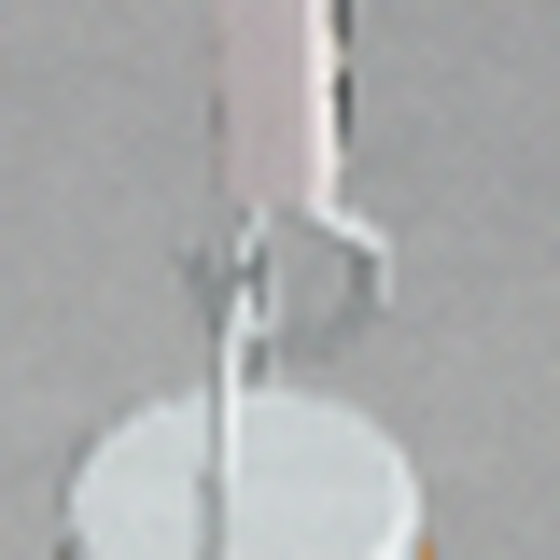

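```bash
python3 -m handwheel '[[0,0,0.004,0,0.01],[0,0,0.004,0,0.01],[0,0,0.004,0,0.01],[0,0,0,0,0.01]]'|grep -E "pos|force"; python3 trk.py s22 | head -1; python3 -m handwheel '[[0,0,0.004,0,0.01],[0,0,0.005,0,0.01],[0,0,0.005,0,0.01],[0,0,0.004,0,0.01],[0,0,0,0,0.01],[0,0,0,0,0.01]]'|grep -E "pos|force"; python3 trk.py s23 | head -1;python3 - <<'E'
from h import *
cv2.imwrite('pics/zs23.png',cv2.resize(cv2.imread('pics/s23.png')[165:205,215:255],None,fx=14,fy=14,interpolation=cv2.INTER_CUBIC))
E
```

```text
tool_pos: [0.5636, -0.064, 0.2385]
ft_force: [0.1, 0.3, -2.5]
24.4 [ 0.5636 -0.064   0.2385] [ 0.14  0.34 -2.46] ([219, 206, 28, 23, 350], [233.04, 219.58]) ([218, 204, 29, 24, 357], [232.62, 218.41]) (-0.5, -1.0, 0.975)
tool_pos: [0.564, -0.064, 0.2211]
ft_force: [-0.8, 0.5, -1.9]
25.25 [ 0.564  -0.064   0.2211] [-0.79  0.5  -1.89] ([219, 206, 28, 23, 350], [233.04, 219.58]) ([218, 204, 29, 24, 358], [232.61, 218.41]) (-0.5, -1.0, 0.976)
```

View pics/zs23.png

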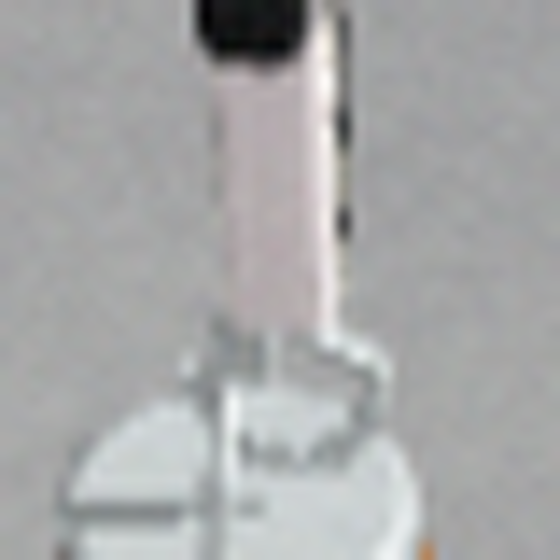

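```bash
python3 -m handwheel '[[0,0,-0.003,0,0.01],[0,0.005,0,0,0.01],[0,0.008,0,0,0.01],[0,0.008,0,0,0.01],[0,0.008,0,0,0.01],[0,0.008,0,0,0.01],[0,0.005,0,0,0.01],[0,0,0,0,0.01]]'|grep -E "pos|force"; python3 trk.py s24 | head -1; python3 - <<'E'
from h import *
zoom('s24',205,150,285,240,'zs24')
E
```

```text
tool_pos: [0.5692, -0.0218, 0.224]
ft_force: [-0.5, -0.8, -1.7]
26.35 [ 0.5692 -0.0218  0.224 ] [-0.45 -0.8  -1.71] ([219, 206, 28, 23, 350], [233.04, 219.58]) ([218, 204, 29, 24, 356], [232.66, 218.42]) (-0.5, -1.0, 0.975)
zoom 6
```

View pics/zs24.png

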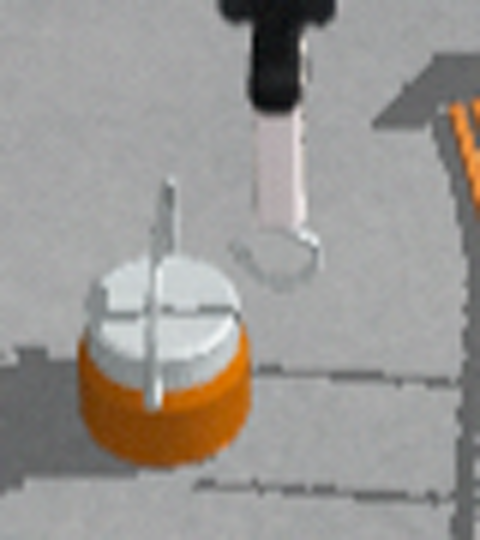

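```bash
python3 -m handwheel '[[0,0,-0.015,0,0.01],[0,0,-0.026,2.6,0.01],[0,0,-0.025,2.6,0.01],[0.003,0.016,0,0,0.01],[0.005,0.034,0,0,0.01],[0.007,0.045,0,0,0.01],[0.007,0.045,0,0,0.01],[0.006,0.04,0,0,0.01],[0.005,0.033,0,0,0.01],[0.003,0.018,0,0,0.01],[0,0.004,0,0,0.01],[0,0,0,0,0.01],[0,0,0,0,0.01]]'; python3 - <<'E'
from h import *
s,st=shot('wrist','w25');shot('scene','s25');print(st['time'],st['tool_pos'],st['ft_force'])
zoom('s25',300,90,400,210,'zs25')
E
```

```text
time: 28.08
tool_pos: [0.5849, 0.2129, 0.29]
tool_rot: [[-0.976, 0.217, 0.0], [0.217, 0.976, -0.001], [-0.0, -0.001, -1.0]]
ft_force: [0.0, 0.6, -2.2]
gripper_width: 0.0188
28.075 [0.58487701 0.21287331 0.28999671] [ 0.02140434  0.61593719 -2.21323453]
zoom 5
```

View pics/zs25.png

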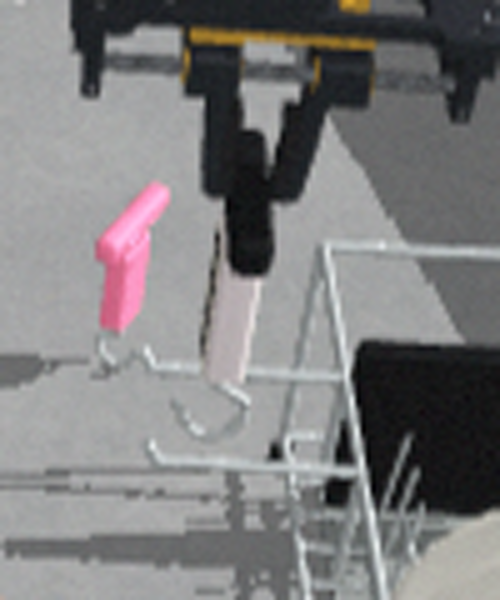

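View pics/w25.png

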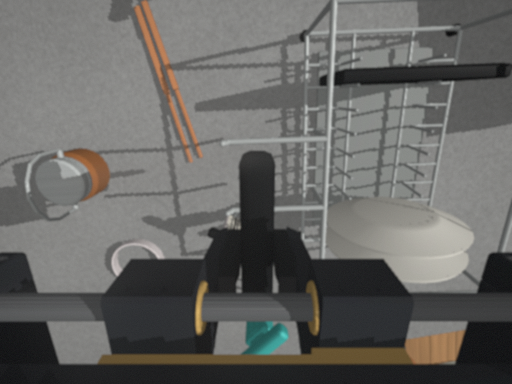

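```bash
python3 -m handwheel '[[0,0.003,0.015,0,0.01],[0,0,0.03,0,0.01],[0,0,0.03,0,0.01],[0,0,0.02,0,0.01],[0,0,0.01,0,0.01],[0,0,0.006,0,0.01],[0,0,0.003,0,0.01],[0,0,0.002,0,0.01],[0,0,0.002,0,0.01],[0,0,0,0,0.01],[0,0,0,0,0.01]]'; python3 - <<'E'
from h import *
s,st=shot('wrist','w26');shot('scene','s26');print(st['time'],st['tool_pos'],st['ft_force'])
zoom('s26',300,90,400,210,'zs26')
E
```

```text
time: 29.55
tool_pos: [0.5853, 0.2178, 0.1722]
tool_rot: [[-0.977, 0.215, 0.0], [0.215, 0.977, 0.0], [-0.0, 0.0, -1.0]]
ft_force: [1.0, 0.2, -1.6]
gripper_width: 0.0191
29.55 [0.58529718 0.21784664 0.17221389] [ 0.95397213  0.24921114 -1.61872981]
zoom 5
```

View pics/zs26.png

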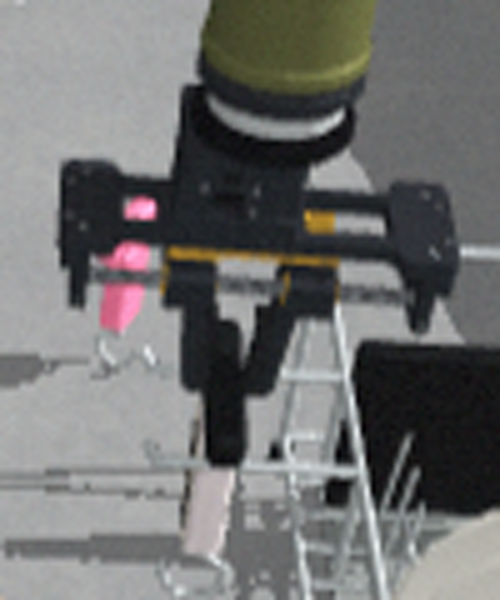

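View pics/w26.png

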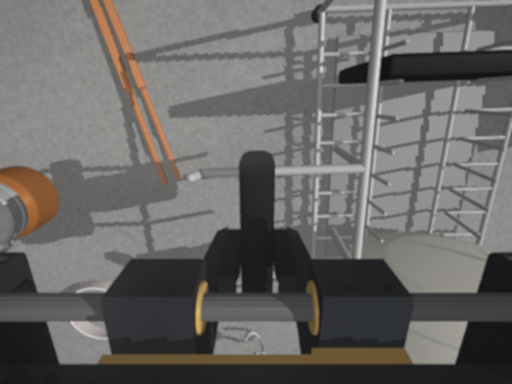

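Still hanging 1–2 mm above the prongs; lower until they carry it.

```bash
python3 -m handwheel '[[0,0,0.001,0,0.01],[0,0,0.001,0,0.01],[0,0,0.0005,0,0.01],[0,0,0,0,0.01]]'|grep -E "pos|force"; python3 -m handwheel '[[0,0,0,0,0.01],[0,0,0,0,0.01]]'|grep -E "pos|force"
```

```text
tool_pos: [0.5853, 0.2179, 0.1701]
ft_force: [-2.1, -0.2, 4.3]
tool_pos: [0.5853, 0.2179, 0.17]
ft_force: [-2.2, -0.6, 6.1]
```

```bash
python3 -m handwheel '[[0,0,-0.0005,0,0.01],[0,0,0,0,0.022],[0,0,0,0,0.028],[0,0,0,0,0.045],[0,0,0,0,0.06],[0,0,0,0,0.06]]'|grep -E "pos|force|wid"; python3 - <<'E'
from h import *
s,st=shot('wrist','w27');shot('scene','s27')
zoom('s27',300,90,400,210,'zs27')
E
```

```text
tool_pos: [0.5852, 0.2178, 0.17]
ft_force: [-0.3, -0.4, -0.3]
gripper_width: 0.056
zoom 5
```

View pics/zs27.png

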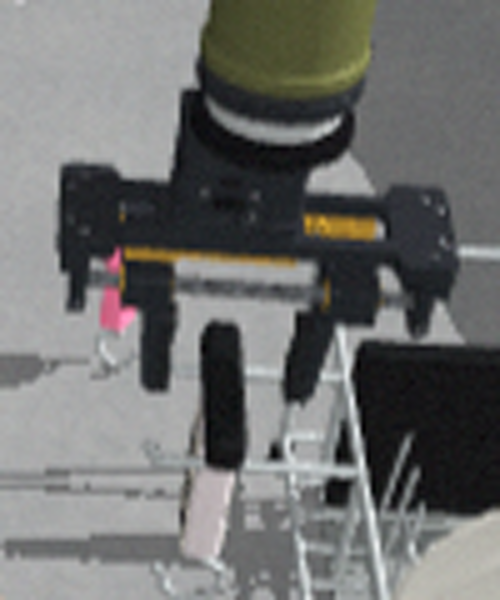

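View pics/w27.png

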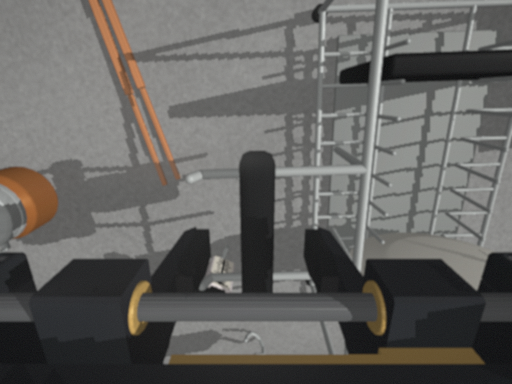

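Scale hangs on the prongs, fingers clear. Retreat straight up, then back over free space.

```bash
python3 -m handwheel '[[0,0,-0.01,0,0.06],[0,0,-0.03,0,0.06],[0,0,-0.05,0,0.06],[0,0,-0.05,0,0.06],[0,0,-0.02,0,0.06],[0.03,0,0,0,0.06],[0.05,0,0,0,0.06],[0.05,0,0,0,0.06],[0.02,0,0,0,0.06],[0,0,0,0,0.06],[0,0,0,0,0.06]]'|grep -E "time|pos|force|wid"; python3 - <<'E'
from h import *
s,st=shot('top','t28');shot('scene','s28')
zoom('s28',190,100,390,250,'zs28')
im=s['color'];R=load('t28')
E
```

```text
time: 32.62
tool_pos: [0.44, 0.2497, 0.3305]
ft_force: [-0.2, 1.3, -0.4]
gripper_width: 0.06
zoom 4
```

View pics/zs28.png

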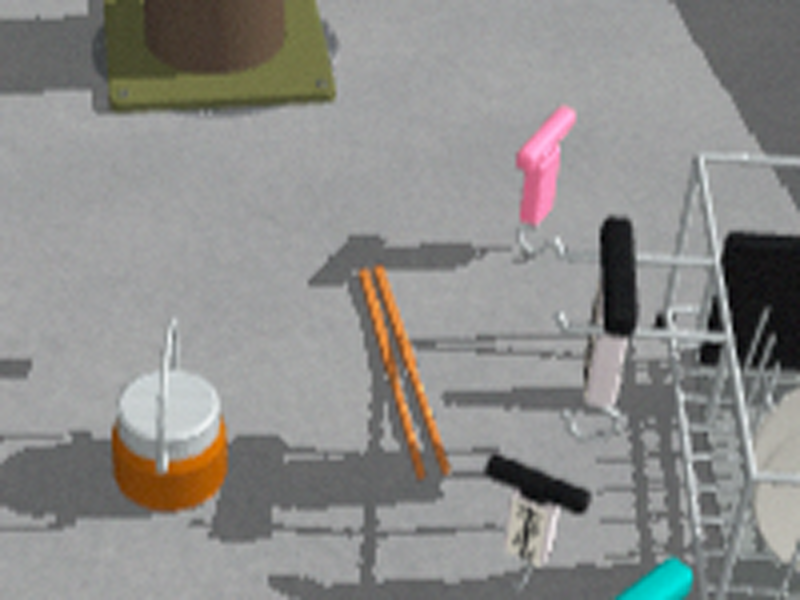

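View pics/t28.png

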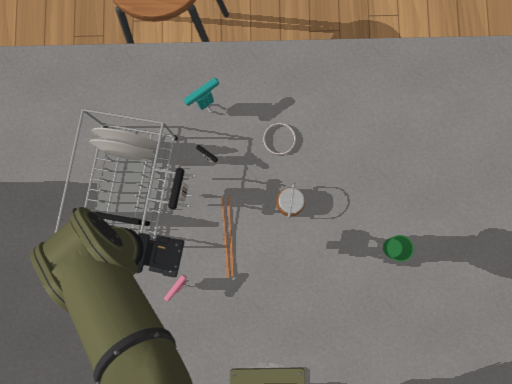

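```bash
python3 -c "
from station import *
print(finish_job())"
```

```text
the job is handed in; nothing more can be done
None
```

I weighed the jar, set it back down, unhooked the scale, hung it on the rack's prongs again and handed the job in at about 32.6 s. No verdict came back.

**Weighing:** The jar hung still for about 2.4 s. I estimate it was 7–9 mm clear of the counter. The wrist force rose by about 3.8 N over the empty scale (noisy), so the jar weighs about 0.39 kg. The spring stretched about 30 mm, well short of the last mark.

**Last checks:** The pictures show the jar upright with its handle free, the scale across both prongs as before with the gripper clear of it, and everything else apparently unmoved.

**What did not come out exactly:**
- **Jar position:** it stands about 4 mm off its old place, mostly towards the robot, because the hook was not quite over its centre when it lifted off.
- **Lift height:** the scene and wrist pictures disagreed by a few millimetres, so the 7–9 mm is an estimate.
- **Small lift first:** before the main hold, the jar hung about 1.5 s at about 6 mm while I measured. I then raised it 3 mm and moved it 3 mm sideways.

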